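Tap the tip box home in its hooded bay

ROBOT

A 6-joint arm with a two-finger parallel gripper is mounted at the origin on a cart in front of the work surface, level with it; the furniture and walls round the work are solid. World frame = base frame: x ahead of the robot, y to its left, z up, the work surface at z = 0. Lengths are in mm, angles in rad, forces in N, time in s.
With the tool pointing down it reaches from about 350 to 775 mm from the base axis. Payload 7.3 kg.
Tool frame: the origin (TCP) lies between the finger pads; the fingertips stand bot.tip_extent ahead of it and the grasp point (between the pads) lies 6 mm ahead of it (bot.tip_extent is the distance from the TCP to the fingertips, in mm); x points along the fingers, y is the direction in which the jaws open and shut, and the axes are right-handed (so a half turn about x gives the same grasp; the last joint's range is limited). The gripper opens to 92 mm and grips with 3 to 60 N. Pads are 19 mm wide; open, the fingers measure 130 mm over their backs; the gripper's body (75 mm by 190 mm) begins 47 mm behind the grasp point.
Start: joints at [-1.43, 0.342, 1.524, -0, 1.275, -0.146], TCP at [148.536, -503.567, 251.741] pointing down, gripper open.
Joint ranges: [-2.53, 2.53], [-0.77, 2.02], [0.04, 2.7], [-1, 4.14], [0.28, 2.66], [-3.11, 3.11]. Speed limits (rad/s): [2.57, 2.57, 3.14, 3.14, 3.14, 3.14].

INTERFACE

Orientations are given as [roll, pitch, yaw] about the fixed x, y, z axes, in that order (R = Rz(yaw) Ry(pitch) Rx(roll)).
In Python, from plant import bot, capture, workorder gives the robot as it stands. The module is installed in compiled form; this text tells all that it offers.
- The arm moves only by the shell command python3 -m crank 'ROWS'. ROWS is JSON, a list of rows, each an object with "linear": the shift along the tool's x, y, z in cm, a list of three; "delta_rot": the turn, a rotation vector about the tool's x, y, z in degrees, a list of three; "fingers": the opening, from 0 (shut) to 1 (fully open). In form: [{"linear": [x, y, z], "delta_rot": [wx, wy, wz], "fingers": fingers}, ...]. A call has exactly 5 rows; each row shifts and turns the commanded pose from where the row before left it, along the tool's axes as they then stand; what a row does not reach is not made up. A row lasts 1/10 s, in which the tool goes at most 50 mm and 8.59 degrees, less where a joint would pass 70% of its speed; a pose out of reach is approached as far as the arm can. A call with a gripper value outside its range is refused whole. The fingers move at their own pace and stop on an object; the grip force is fixed at half the most. Time passes only in rows, so rows that do not move let the fingers close, or fill a call up. It gives the time, the measured TCP pose, the force and the opening at its end, in the units of the state.
- bot.get_obs(): the state, without advancing time (a new reading comes with each control period).
- capture(name): name is "scene" or "top"; returns a dict with "image" (384x512x3 uint8, blue, green, red), "mtx" (3x3 intrinsics, pixels), "dist_coeffs" ([k1, k2, p1, p2, k3] as OpenCV has them; the pictures are not rectified), "pose" (4x4, takes a point from camera to world coordinates). Camera axes: x right, y down, z forward; pixel columns grow to the right and rows downward; lengths in mm; the calibration is good to about 2 mm. A picture is of the moment at which its call begins. There is no depth.
- workorder.close_job(): hands the job in, once; it reports no verdict.
The state is a dict: "time": time; "joint_positions": joint angles; "dq": joint speeds; "tau": joint torques, N m; "tool_pos": TCP position; "tcp_rot": TCP orientation; "contact_force": force on the tool from outside, world axes, zero at the start; "moment": the same for the moment, N m; "grip_width": finger opening in mm.
Only numpy, scipy, OpenCV 4.12 (cv2) and the standard library are available. Lean on these libraries where they do the work, as an engineer would, in place of code of your own. Each camera call takes 0.05 s, during which the arm holds its last target. There are 200 camera calls.

TASK

Pick up the push stick by its upright grip and, with its rubber nose, nudge the pipette-tip box along the bay in small, gentle taps, drawing the stick back off the box between taps, until the box is fully home against the stop hidden under the hood. Touch the box only with the stick, and at the end set the stick down again, standing on its bar.

Things in the scene. Friction and masses are not known exactly. Their poses are not given: they have to be found in the camera images.
- push_stick: Loose hand tool: flat aluminium bar 32 wide, 12 high, with an upright grey grip. Origin: centre of the bar's underside, under the grip; z up, x to the nose. Grip: 30 along x, 14 thick along y, 12 to 60 above the underside (pinch the 14 from above). Bar from x=-35 to the nose: a rubber-faced plate 42 wide (y), 26 high from the underside, front face at x=+70. 0.15 kg. All mm.
- tip_box: Blue pipette-tip box, clear lid (fixed shut), 122 wide (y), 74 high, loose on the bay floor. Origin: underside centre; x to the stop. Near wall (push here) x=-41, far wall (meets the stop) x=+43; a small tab on the near wall, out to x=-47, 49 to 52 above the underside: push below it. 0.13 to 0.21 kg, slides at under 3 N. Starts 45 to 85 short of the stop, outside the hood. All mm.
- bay: Fixed bay on the bench: floor plate 250 x 150, 5 thick, guide rails along both sides (10 thick, tops 25 above the bench, 130 apart inside), opaque white hood over the far end. Origin: underside centre of the plate; x along the lane to the stop, z up. Lane's open end x=-125; hood x=+57 to +125, open towards the lane, top 99 above the bench. All mm.
- bay_stop (a point): Centre of the face of the rigid stop inside the hood, out of sight: x=+100, y=0, z=20 mm of the bay. With the box home, the box origin is 43 mm short of it along the lane and about half of the box stands out of the hood. (Surroundings: a tall analyser fills the bench to the right of the bay, y below 0.02 m, x above 0.47 m: pass in front of it, not over it.)

How it is judged:
By the outcome, as a careful person would: the job done as asked, in the order asked, and still so for the second after the job is handed in, with the robot touching nothing.
It also fails if it takes over 58 s, if anything falls off the work surface, if the arm or the gripper's body presses on something with over 40 N, if the wrist force passes 120 N, or if a joint passes its speed limit or range.

## Working session

There is one attempt and no reset: what is moved stays moved. The work goes in short steps, Python scripts to look and compute and a shell command to move; the robot and the scene stay as the last step left them, time stands still between calls to the robot, and variables do not carry over. Pictures are saved under pics/ and viewed, on a budget of 10 in all, crops included, one or two more only if the job needs it, and the job is handed in when it is done.

```bash
mkdir -p pics
python3 - <<'E'
from plant import bot,capture
import cv2
o=bot.get_obs();print({k:o[k] for k in('time','tool_pos','tcp_rot','grip_width','contact_force')},bot.tip_extent)
for n in('scene','top'):
    c=capture(n);cv2.imwrite(f'pics/{n}0.png',cv2.resize(c['image'],None,fx=1.5,fy=1.5,interpolation=cv2.INTER_CUBIC));print(n,c['mtx'].tolist(),c['dist_coeffs'],c['pose'].round(3).tolist())
E
```

```text
{'time': 0.0, 'tool_pos': array([ 148.47007514, -503.1655165 ,  251.04472589]), 'tcp_rot': array([-1.70099411,  1.56921866,  1.72744254]), 'grip_width': 92.21846350402836, 'contact_force': array([-0.6275724 , -0.29330908, -0.53147054])} 25.0
scene [[395.26376262057937, 0.0, 255.4483991742414], [0.0, 395.26376262057937, 190.85605443882406], [0.0, 0.0, 1.0]] [0.03298416 0.         0.         0.         0.        ] [[-0.614, -0.49, 0.619, 56.068], [-0.789, 0.392, -0.473, 690.652], [-0.011, -0.779, -0.628, 570.379], [0.0, 0.0, 0.0, 1.0]]
top [[428.5541216322604, 0.0, 247.54984813805632], [0.0, 428.5541216322604, 184.26594871879246], [0.0, 0.0, 1.0]] [-0.13969674  0.          0.          0.          0.        ] [[-0.008, -0.972, 0.236, 372.928], [-1.0, 0.007, -0.006, 275.758], [0.004, -0.236, -0.972, 922.528], [0.0, 0.0, 0.0, 1.0]]
```

View pics/scene0.png

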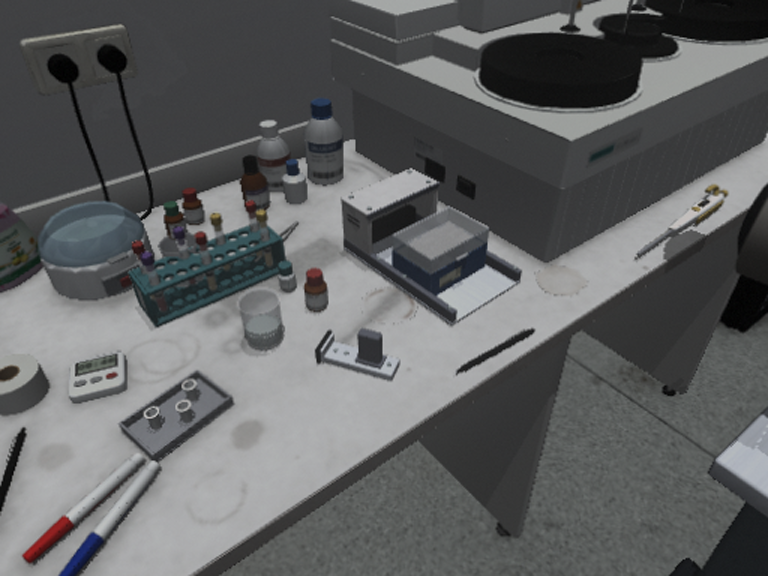

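View pics/top0.png

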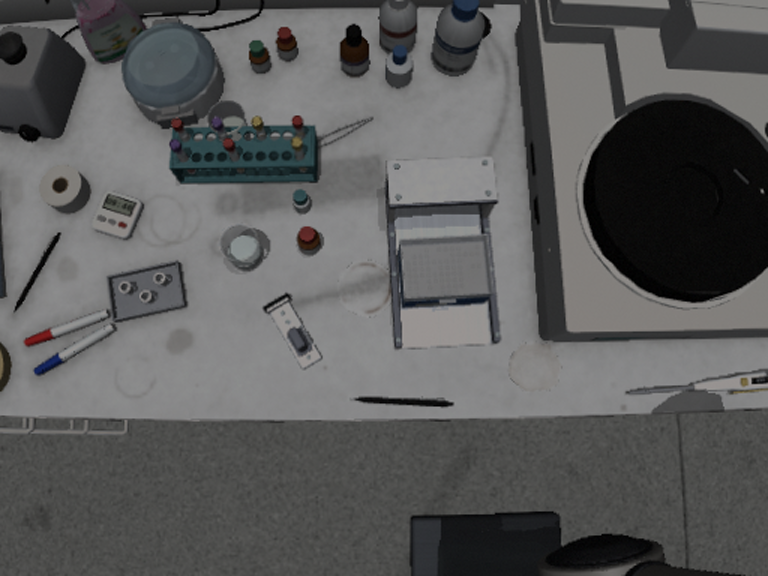

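```bash
cat > h.py <<'E'
import cv2,numpy as np
from plant import bot,capture
def world(c,uv,z):
    p=cv2.undistortPoints(np.float64([[uv]]),c['mtx'],c['dist_coeffs'])[0,0]
    d=c['pose'][:3,:3]@[p[0],p[1],1];o=c['pose'][:3,3]
    return (o+d*(z-o[2])/d[2]).round(1)
def pix(c,P):
    Ti=np.linalg.inv(c['pose']);r=cv2.Rodrigues(Ti[:3,:3])[0]
    return cv2.projectPoints(np.float64(P).reshape(-1,1,3),r,Ti[:3,3],c['mtx'],c['dist_coeffs'])[0][:,0]
def crop(c,fn,x0,y0,x1,y1,s): cv2.imwrite(fn,cv2.resize(c['image'][y0:y1,x0:x1],None,fx=s,fy=s,interpolation=cv2.INTER_CUBIC))
E
python3 - <<'E'
from h import *
c=capture('top');crop(c,'pics/t1.png',170,98,340,248,4)
E
```

```text
(no output)
```

View pics/t1.png

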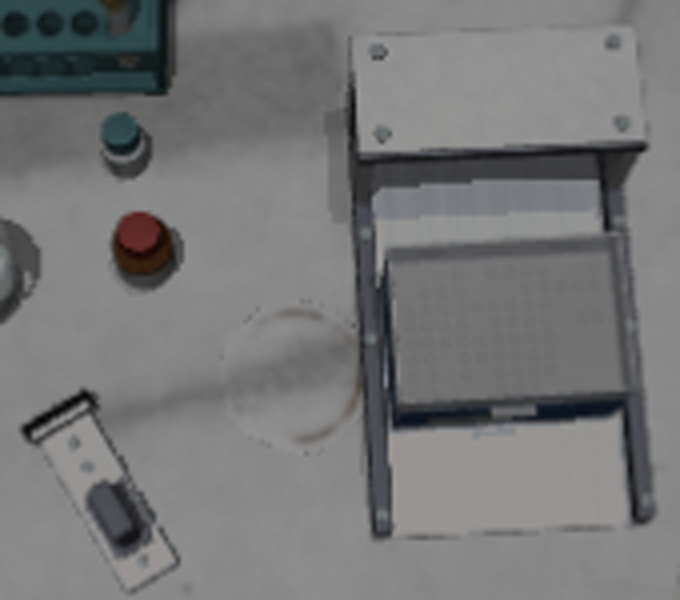

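Run:
```python
from h import *
c=capture('top');w=lambda x,y,z:world(c,(170+(x+.5)/4-.5,98+(y+.5)/4-.5),z)
for n,z,pts in [('nosetop front/rear',26,[(22,431),(85,391),(33,444),(98,404)]),('barrear',12,[(130,592),(180,562)]),('grip',60,[(88,487),(104,482),(118,545),(135,535)]),
 ('hood',99,[(350,37),(635,27),(645,147),(358,158)]),('railnear outer',25,[(373,535),(654,520)]),('lid nl nr fl fr',79,[(397,412),(628,395),(387,250),(615,235)]),('floor near',5,[(391,536),(632,527)])]:
    print(n,[w(*p,z)[:2].tolist() for p in pts])
```

```text
nosetop front/rear [[545.2, 425.7], [566.8, 392.3], [538.1, 419.6], [559.7, 385.2]]
barrear [[460.6, 368.0], [476.4, 341.6]]
grip [[509.5, 385.3], [512.0, 377.2], [479.7, 369.6], [484.8, 361.0]]
hood [[738.1, 249.8], [743.6, 100.3], [676.8, 99.2], [671.3, 246.7]]
railnear outer [[488.5, 239.3], [494.7, 90.0]]
lid nl nr fl fr [[543.4, 228.4], [551.2, 111.2], [628.3, 231.8], [635.8, 113.5]]
floor near [[490.4, 228.8], [493.8, 98.1]]
```

```bash
cat >> h.py <<'E'
from scipy.spatial.transform import Rotation as Ro
def plan(wps,yaw=None):
    "wps: world TCP points; prints tool-axis shifts (cm) at present orientation; yaw of tool y"
    o=bot.get_obs();R=Ro.from_euler('xyz',o['tcp_rot']).as_matrix();p=np.array(o['tool_pos'])
    print('t',o['time'],'p',p.round(1),'F',np.round(o['contact_force'],1),'w',round(o['grip_width'],1));print('x',R[:,0].round(3),'y',R[:,1].round(3),'ydeg',np.degrees(np.arctan2(R[1,1],R[0,1])).round(2),'z',R[:,2].round(3))
    for q in wps:
        print(q,((R.T@(np.array(q)-p))/10).round(2));p=np.array(q)
E
python3 - <<'E'
from h import *
plan([(260,-300,250),(370,-100,250),(370,60,250),(497,373.4,150)])
E
```

```text
t 0.2 p [ 148.5 -503.3  251.3] F [ 0.3 -0.9  0.2] w 91.9
x [-0.     0.001 -1.   ] y [ 0.283 -0.959 -0.001] ydeg -73.57 z [-0.959 -0.283 -0.   ]
(260, -300, 250) [  0.15 -16.35 -16.45]
(370, -100, 250) [  0.02 -16.07 -16.21]
(370, 60, 250) [ 1.000e-02 -1.535e+01 -4.530e+00]
(497, 373.4, 150) [ 10.03 -26.46 -21.05]
```

```bash
D='"delta_rot":[0,0,0],"fingers":1'
python3 -m crank '[{"linear":[0,-2.9,-2.9],"delta_rot":[0,0,0],"fingers":1},{"linear":[0,-2.9,-2.9],"delta_rot":[0,0,0],"fingers":1},{"linear":[0,-2.9,-2.9],"delta_rot":[0,0,0],"fingers":1},{"linear":[0,-2.9,-2.9],"delta_rot":[0,0,0],"fingers":1},{"linear":[0,-2.9,-2.9],"delta_rot":[0,0,0],"fingers":1}]'
python3 -m crank '[{"linear":[0,-2.9,-2.9],"delta_rot":[0,0,0],"fingers":1},{"linear":[0,-2.9,-2.9],"delta_rot":[0,0,0],"fingers":1},{"linear":[0,-2.9,-2.9],"delta_rot":[0,0,0],"fingers":1},{"linear":[0,-2.9,-2.9],"delta_rot":[0,0,0],"fingers":1},{"linear":[0,-2.9,-2.9],"delta_rot":[0,0,0],"fingers":1}]'
python3 -m crank '[{"linear":[0,-2.9,-2.9],"delta_rot":[0,0,0],"fingers":1},{"linear":[0,-3.8,-1.1],"delta_rot":[0,0,0],"fingers":1},{"linear":[0,-3.8,-1.1],"delta_rot":[0,0,0],"fingers":1},{"linear":[0,-3.8,-1.1],"delta_rot":[0,0,0],"fingers":1},{"linear":[0,-3.8,-1.1],"delta_rot":[0,0,0],"fingers":1}]'
python3 - <<'E'
from h import *
plan([(497,373.4,150)])
E
```

```text
time: 0.7
tool_pos: [247.0, -321.9, 251.6]
tcp_rot: [-3.092, 1.571, 0.335]
contact_force: [0.8, 0.1, 0.7]
grip_width: 91.7
time: 1.2
tool_pos: [345.1, -141.8, 251.8]
tcp_rot: [2.137, 1.57, -0.718]
contact_force: [0.3, -1.1, 0.8]
grip_width: 91.7
time: 1.7
tool_pos: [363.1, 52.5, 251.7]
tcp_rot: [2.431, 1.57, -0.424]
contact_force: [0.6, -0.2, 0.3]
grip_width: 92.0
t 1.7 p [363.1  52.5 251.7] F [ 0.6 -0.2  0.3] w 92.0
x [ 0. -0. -1.] y [ 0.283 -0.959  0.   ] ydeg -73.57 z [-0.959 -0.283 -0.   ]
(497, 373.4, 150) [ 10.17 -27.   -21.91]
```

```bash
python3 -m crank '[{"linear":[1,-2.7,-2.19],"delta_rot":[0,0,0],"fingers":1},{"linear":[1,-2.7,-2.19],"delta_rot":[0,0,0],"fingers":1},{"linear":[1,-2.7,-2.19],"delta_rot":[0,0,0],"fingers":1},{"linear":[1,-2.7,-2.19],"delta_rot":[0,0,0],"fingers":1},{"linear":[1,-2.7,-2.19],"delta_rot":[0,0,0],"fingers":1}]'
python3 -m crank '[{"linear":[1,-2.7,-2.19],"delta_rot":[0,0,0],"fingers":1},{"linear":[1,-2.7,-2.19],"delta_rot":[0,0,0],"fingers":1},{"linear":[1,-2.7,-2.19],"delta_rot":[0,0,0],"fingers":1},{"linear":[1,-2.7,-2.19],"delta_rot":[0,0,0],"fingers":1},{"linear":[1,-2.7,-2.19],"delta_rot":[0,0,0],"fingers":1}]'
python3 -m crank '[{"linear":[0,0,0],"delta_rot":[-4,0,0],"fingers":1},{"linear":[0,0,0],"delta_rot":[-4,0,0],"fingers":1},{"linear":[0,0,0],"delta_rot":[-4,0,0],"fingers":1},{"linear":[0,0,0],"delta_rot":[-4,0,0],"fingers":1},{"linear":[0,0,0],"delta_rot":[0,0,0],"fingers":1}]'
python3 - <<'E'
from h import *
plan([(497,373.4,37)])
c=capture('scene');crop(c,'pics/s2.png',180,170,310,270,6)
E
```

```text
time: 2.2
tool_pos: [430.6, 212.8, 201.1]
tcp_rot: [0.967, 1.571, -1.888]
contact_force: [-0.0, -0.2, 0.5]
grip_width: 91.9
time: 2.7
tool_pos: [497.4, 373.1, 150.9]
tcp_rot: [0.44, 1.57, -2.414]
contact_force: [1.3, -0.2, 0.6]
grip_width: 91.8
time: 3.2
tool_pos: [497.0, 371.8, 151.3]
tcp_rot: [0.034, 1.57, -2.541]
contact_force: [0.7, -0.4, 0.2]
grip_width: 91.8
t 3.2 p [497.  371.8 151.3] F [ 0.7 -0.4  0.2] w 91.8
x [-0.001 -0.    -1.   ] y [ 0.537 -0.844  0.   ] ydeg -57.53 z [-0.844 -0.537  0.001]
(497, 373.4, 37) [11.43 -0.14 -0.1 ]
```

View pics/s2.png

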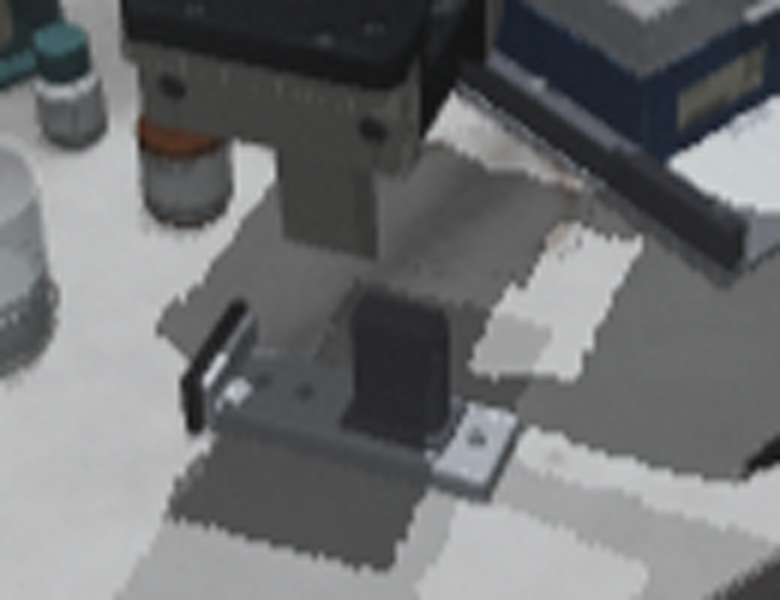

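```bash
python3 -m crank '[{"linear":[2.1,-0.1,-0.1],"delta_rot":[0,0,0],"fingers":1},{"linear":[2.1,0,0],"delta_rot":[0,0,0],"fingers":1},{"linear":[2.1,0,0],"delta_rot":[0,0,0],"fingers":1},{"linear":[2.1,0,0],"delta_rot":[0,0,0],"fingers":1},{"linear":[2.1,0,0],"delta_rot":[0,0,0],"fingers":1}]'
python3 -m crank '[{"linear":[0,0,0],"delta_rot":[0,0,0],"fingers":0.5},{"linear":[0,0,0],"delta_rot":[0,0,0],"fingers":0.3},{"linear":[0,0,0],"delta_rot":[0,0,0],"fingers":0.2},{"linear":[0,0,0],"delta_rot":[0,0,0],"fingers":0},{"linear":[0,0,0],"delta_rot":[0,0,0],"fingers":0}]'
python3 -m crank '[{"linear":[0,0,0],"delta_rot":[0,0,0],"fingers":0},{"linear":[0,0,0],"delta_rot":[0,0,0],"fingers":0},{"linear":[0,0,0],"delta_rot":[0,0,0],"fingers":0},{"linear":[0,0,0],"delta_rot":[0,0,0],"fingers":0},{"linear":[0,0,0],"delta_rot":[0,0,0],"fingers":0}]'
python3 - <<'E'
from h import *
plan([])
c=capture('scene');crop(c,'pics/s3.png',180,170,310,270,6)
E
```

```text
time: 3.75
tool_pos: [497.4, 373.1, 45.9]
tcp_rot: [2.202, 1.571, -0.375]
contact_force: [0.1, -0.6, 0.5]
grip_width: 92.0
time: 4.25
tool_pos: [497.9, 373.4, 47.7]
tcp_rot: [3.027, 1.569, 0.451]
contact_force: [0.1, -0.1, 1.0]
grip_width: 56.6
time: 4.75
tool_pos: [497.4, 373.2, 46.6]
tcp_rot: [0.393, 1.571, -2.183]
contact_force: [0.5, 0.2, -0.0]
grip_width: 16.4
t 4.75 p [497.4 373.2  46.6] F [ 0.5  0.2 -0. ] w 16.4
x [-0. -0. -1.] y [ 0.536 -0.844  0.   ] ydeg -57.57 z [-0.844 -0.536  0.   ]
```

View pics/s3.png

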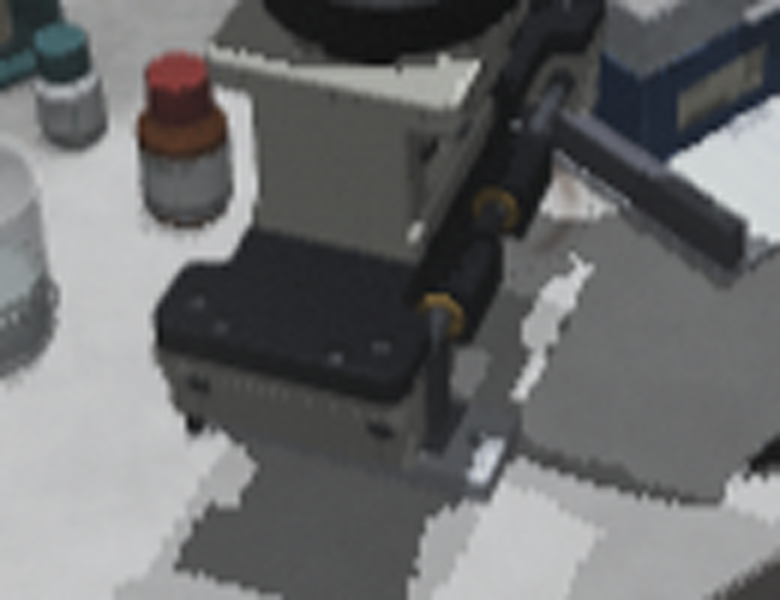

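```bash
python3 -m crank '[{"linear":[0,0,0],"delta_rot":[0,0,0],"fingers":0},{"linear":[0,0,0],"delta_rot":[0,0,0],"fingers":0},{"linear":[-0.4,0,0],"delta_rot":[0,0,0],"fingers":0},{"linear":[-1.3,0,0],"delta_rot":[0,0,0],"fingers":0},{"linear":[-1.3,0,0],"delta_rot":[0,0,0],"fingers":0}]'
python3 -m crank '[{"linear":[-1.5,0,0],"delta_rot":[0,0,0],"fingers":0},{"linear":[-1.5,0,0],"delta_rot":[0,0,0],"fingers":0},{"linear":[0,0,1],"delta_rot":[5,0,0],"fingers":0},{"linear":[0,0,1],"delta_rot":[5,0,0],"fingers":0},{"linear":[0,0,1],"delta_rot":[5,0,0],"fingers":0}]'
python3 -m crank '[{"linear":[0,0,1],"delta_rot":[5,0,0],"fingers":0},{"linear":[0,0,1],"delta_rot":[5,0,0],"fingers":0},{"linear":[0,0,0],"delta_rot":[5.1,0,0],"fingers":0},{"linear":[0,0,0],"delta_rot":[0,0,0],"fingers":0},{"linear":[0,0,0],"delta_rot":[0,0,0],"fingers":0}]'
python3 - <<'E'
from h import *
plan([(450,330,106),(450,163.4,106)])
E
```

```text
time: 5.3
tool_pos: [497.5, 373.2, 77.7]
tcp_rot: [0.413, 1.571, -2.162]
contact_force: [0.3, 0.2, -0.9]
grip_width: 13.8
time: 5.8
tool_pos: [471.0, 359.3, 108.3]
tcp_rot: [-2.983, 1.569, 0.459]
contact_force: [-0.9, -0.1, -1.5]
grip_width: 14.0
time: 6.3
tool_pos: [452.1, 354.4, 107.7]
tcp_rot: [-2.725, 1.569, 0.46]
contact_force: [0.3, 0.0, -1.5]
grip_width: 14.4
t 6.3 p [452.1 354.4 107.7] F [ 0.3  0.  -1.5] w 14.4
x [ 0.001  0.001 -1.   ] y [ 0.043 -0.999 -0.001] ydeg -87.53 z [-0.999 -0.043 -0.001]
(450, 330, 106) [0.16 2.43 0.31]
(450, 163.4, 106) [-1.000e-02  1.664e+01  7.200e-01]
```

```bash
python3 -m crank '[{"linear":[0,3,0.2],"delta_rot":[0,0,0],"fingers":0},{"linear":[0,4.2,0.2],"delta_rot":[0,0,0],"fingers":0},{"linear":[0,4.2,0.2],"delta_rot":[0,0,0],"fingers":0},{"linear":[0,4.2,0.2],"delta_rot":[0,0,0],"fingers":0},{"linear":[0,3.5,0.2],"delta_rot":[0,0,0],"fingers":0}]'
python3 -m crank '[{"linear":[1,0,0],"delta_rot":[0,0,0],"fingers":0},{"linear":[0,0,0],"delta_rot":[0,0,0],"fingers":0},{"linear":[0,0,0],"delta_rot":[0,0,0],"fingers":0},{"linear":[0,0,0],"delta_rot":[0,0,0],"fingers":0},{"linear":[0,0,0],"delta_rot":[0,0,0],"fingers":0}]'
python3 - <<'E'
from h import *
plan([(450,163.4,56)])
c=capture('top');crop(c,'pics/t4.png',240,118,340,248,4.6)
E
```

```text
time: 6.8
tool_pos: [449.5, 161.1, 107.2]
tcp_rot: [2.922, 1.57, -0.177]
contact_force: [0.6, -0.1, -1.9]
grip_width: 13.8
time: 7.3
tool_pos: [449.5, 163.9, 96.9]
tcp_rot: [-3.086, 1.57, 0.098]
contact_force: [0.2, 0.0, -1.2]
grip_width: 13.8
t 7.3 p [449.5 163.9  96.9] F [ 0.2  0.  -1.2] w 13.8
x [ 0.  0. -1.] y [ 0.043 -0.999 -0.   ] ydeg -87.56 z [-0.999 -0.043 -0.   ]
(450, 163.4, 56) [ 4.09  0.05 -0.05]
```

View pics/t4.png

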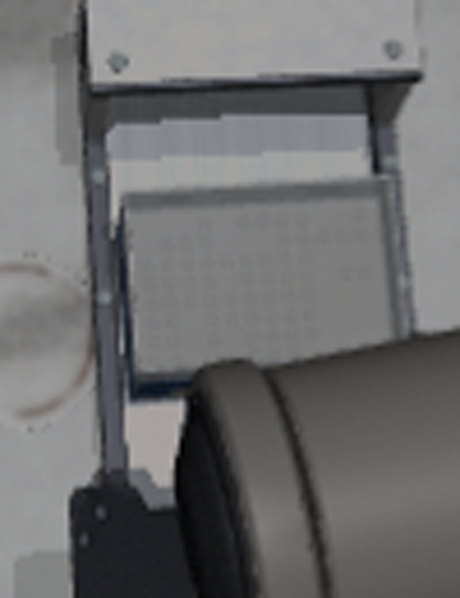

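```bash
python3 -m crank '[{"linear":[1,0,0],"delta_rot":[0,0,0],"fingers":0},{"linear":[1.4,0,0],"delta_rot":[0,0,0],"fingers":0},{"linear":[1.2,0,0],"delta_rot":[0,0,0],"fingers":0},{"linear":[0.5,0,0],"delta_rot":[0,0,0],"fingers":0},{"linear":[0,0,-0.5],"delta_rot":[0,0,0],"fingers":0}]'
python3 -m crank '[{"linear":[0,0,-0.5],"delta_rot":[0,0,0],"fingers":0},{"linear":[0,0,-0.5],"delta_rot":[0,0,0],"fingers":0},{"linear":[0,0,0],"delta_rot":[0,0,0],"fingers":0},{"linear":[0,0,0],"delta_rot":[0,0,0],"fingers":0},{"linear":[0,0,0],"delta_rot":[0,0,0],"fingers":0}]'
python3 - <<'E'
from h import *
plan([])
c=capture('scene');crop(c,'pics/s5.png',220,100,350,220,5)
E
```

```text
time: 7.85
tool_pos: [453.5, 163.2, 54.8]
tcp_rot: [0.18, 1.568, -2.92]
contact_force: [0.6, -0.4, -1.5]
grip_width: 13.9
time: 8.35
tool_pos: [464.2, 163.6, 55.8]
tcp_rot: [1.002, 1.571, -2.099]
contact_force: [0.1, 0.0, -2.0]
grip_width: 13.9
t 8.35 p [464.2 163.6  55.8] F [ 0.1  0.  -2. ] w 13.9
x [-0. -0. -1.] y [ 0.041 -0.999  0.   ] ydeg -87.67 z [-0.999 -0.041  0.   ]
```

View pics/s5.png

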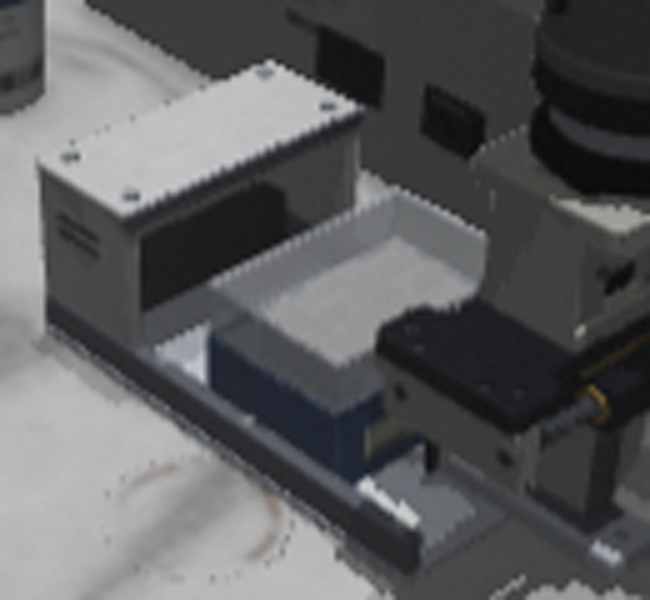

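```bash
python3 -m crank '[{"linear":[0,0,-0.5],"delta_rot":[0,0,0],"fingers":0},{"linear":[0,0,-0.4],"delta_rot":[0,0,0],"fingers":0},{"linear":[0,0,-0.2],"delta_rot":[0,0,0],"fingers":0},{"linear":[0,0,-0.2],"delta_rot":[0,0,0],"fingers":0},{"linear":[0,0,-0.2],"delta_rot":[0,0,0],"fingers":0}]'
python3 -m crank '[{"linear":[0,0,-0.2],"delta_rot":[0,0,0],"fingers":0},{"linear":[0,0,-0.2],"delta_rot":[0,0,0],"fingers":0},{"linear":[0,0,-0.2],"delta_rot":[0,0,0],"fingers":0},{"linear":[0,0,-0.2],"delta_rot":[0,0,0],"fingers":0},{"linear":[0,0,-0.2],"delta_rot":[0,0,0],"fingers":0}]'
python3 -m crank '[{"linear":[0,0,0.5],"delta_rot":[0,0,0],"fingers":0},{"linear":[0,0,0.5],"delta_rot":[0,0,0],"fingers":0},{"linear":[0,0,0.2],"delta_rot":[0,0,0],"fingers":0},{"linear":[0,0,0],"delta_rot":[0,0,0],"fingers":0},{"linear":[0,0,0],"delta_rot":[0,0,0],"fingers":0}]'
python3 - <<'E'
from h import *
plan([])
c=capture('top');crop(c,'pics/t6.png',240,118,340,248,4.6)
E
```

```text
time: 8.9
tool_pos: [479.5, 164.2, 55.6]
tcp_rot: [0.534, 1.571, -2.567]
contact_force: [-0.7, -0.3, -0.2]
grip_width: 13.7
time: 9.4
tool_pos: [489.5, 164.6, 55.6]
tcp_rot: [0.932, 1.571, -2.169]
contact_force: [-1.2, -0.5, -2.9]
grip_width: 14.0
time: 9.9
tool_pos: [477.5, 164.2, 55.8]
tcp_rot: [3.088, 1.57, -0.013]
contact_force: [-0.2, -0.3, -2.1]
grip_width: 13.4
t 9.9 p [477.5 164.2  55.8] F [-0.2 -0.3 -2.1] w 13.4
x [ 0.001 -0.    -1.   ] y [ 0.041 -0.999  0.   ] ydeg -87.66 z [-0.999 -0.041 -0.001]
```

View pics/t6.png

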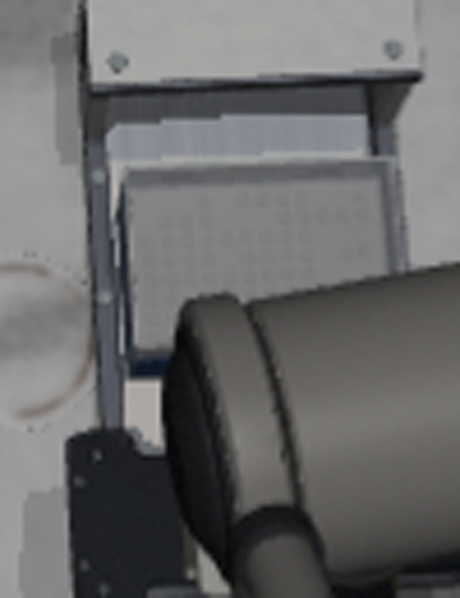

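```bash
python3 -m crank '[{"linear":[0,0,-0.5],"delta_rot":[0,0,0],"fingers":0},{"linear":[0,0,-0.4],"delta_rot":[0,0,0],"fingers":0},{"linear":[0,0,-0.2],"delta_rot":[0,0,0],"fingers":0},{"linear":[0,0,-0.2],"delta_rot":[0,0,0],"fingers":0},{"linear":[0,0,-0.2],"delta_rot":[0,0,0],"fingers":0}]'
python3 -m crank '[{"linear":[0,0,-0.2],"delta_rot":[0,0,0],"fingers":0},{"linear":[0,0,-0.2],"delta_rot":[0,0,0],"fingers":0},{"linear":[0,0,-0.2],"delta_rot":[0,0,0],"fingers":0},{"linear":[0,0,-0.2],"delta_rot":[0,0,0],"fingers":0},{"linear":[0,0,-0.1],"delta_rot":[0,0,0],"fingers":0}]'
python3 -m crank '[{"linear":[0,0,0.5],"delta_rot":[0,0,0],"fingers":0},{"linear":[0,0,0.5],"delta_rot":[0,0,0],"fingers":0},{"linear":[0,0,0.2],"delta_rot":[0,0,0],"fingers":0},{"linear":[0,0,0],"delta_rot":[0,0,0],"fingers":0},{"linear":[0,0,0],"delta_rot":[0,0,0],"fingers":0}]'
python3 -m crank '[{"linear":[0,0,-0.5],"delta_rot":[0,0,0],"fingers":0},{"linear":[0,0,-0.4],"delta_rot":[0,0,0],"fingers":0},{"linear":[0,0,-0.2],"delta_rot":[0,0,0],"fingers":0},{"linear":[0,0,-0.2],"delta_rot":[0,0,0],"fingers":0},{"linear":[0,0,-0.2],"delta_rot":[0,0,0],"fingers":0}]'
python3 -m crank '[{"linear":[0,0,-0.2],"delta_rot":[0,0,0],"fingers":0},{"linear":[0,0,-0.2],"delta_rot":[0,0,0],"fingers":0},{"linear":[0,0,-0.2],"delta_rot":[0,0,0],"fingers":0},{"linear":[0,0,-0.2],"delta_rot":[0,0,0],"fingers":0},{"linear":[0,0,-0.1],"delta_rot":[0,0,0],"fingers":0}]'
python3 -m crank '[{"linear":[0,0,0.5],"delta_rot":[0,0,0],"fingers":0},{"linear":[0,0,0.5],"delta_rot":[0,0,0],"fingers":0},{"linear":[0,0,0.2],"delta_rot":[0,0,0],"fingers":0},{"linear":[0,0,0],"delta_rot":[0,0,0],"fingers":0},{"linear":[0,0,0],"delta_rot":[0,0,0],"fingers":0}]'
python3 - <<'E'
from h import *
plan([])
E
```

```text
time: 10.45
tool_pos: [492.0, 164.7, 55.5]
tcp_rot: [0.167, 1.57, -2.934]
contact_force: [-2.2, -0.1, -1.2]
grip_width: 13.9
time: 10.95
tool_pos: [501.6, 165.1, 55.7]
tcp_rot: [2.789, 1.571, -0.312]
contact_force: [-1.0, 0.2, -2.4]
grip_width: 14.1
time: 11.45
tool_pos: [489.5, 164.7, 55.9]
tcp_rot: [3.063, 1.57, -0.038]
contact_force: [0.1, 0.4, -0.8]
grip_width: 14.1
time: 11.95
tool_pos: [504.0, 165.2, 55.5]
tcp_rot: [0.181, 1.57, -2.92]
contact_force: [-1.9, 0.3, -0.3]
grip_width: 13.6
time: 12.45
tool_pos: [513.6, 165.6, 55.7]
tcp_rot: [2.768, 1.571, -0.333]
contact_force: [-0.4, -1.4, -1.3]
grip_width: 14.0
time: 12.95
tool_pos: [501.4, 165.1, 55.9]
tcp_rot: [3.046, 1.57, -0.055]
contact_force: [-1.0, -0.6, -1.8]
grip_width: 13.7
t 12.95 p [501.4 165.1  55.9] F [-1.  -0.6 -1.8] w 13.7
x [ 0.001 -0.    -1.   ] y [ 0.041 -0.999  0.   ] ydeg -87.66 z [-0.999 -0.041 -0.001]
```

```bash
python3 -m crank '[{"linear":[0,0,-0.5],"delta_rot":[0,0,0],"fingers":0},{"linear":[0,0,-0.4],"delta_rot":[0,0,0],"fingers":0},{"linear":[0,0,-0.2],"delta_rot":[0,0,0],"fingers":0},{"linear":[0,0,-0.2],"delta_rot":[0,0,0],"fingers":0},{"linear":[0,0,-0.2],"delta_rot":[0,0,0],"fingers":0}]'
python3 -m crank '[{"linear":[0,0,-0.2],"delta_rot":[0,0,0],"fingers":0},{"linear":[0,0,-0.2],"delta_rot":[0,0,0],"fingers":0},{"linear":[0,0,-0.2],"delta_rot":[0,0,0],"fingers":0},{"linear":[0,0,-0.2],"delta_rot":[0,0,0],"fingers":0},{"linear":[0,0,-0.1],"delta_rot":[0,0,0],"fingers":0}]'
python3 -m crank '[{"linear":[0,0,0.5],"delta_rot":[0,0,0],"fingers":0},{"linear":[0,0,0.5],"delta_rot":[0,0,0],"fingers":0},{"linear":[0,0,0.2],"delta_rot":[0,0,0],"fingers":0},{"linear":[0,0,0],"delta_rot":[0,0,0],"fingers":0},{"linear":[0,0,0],"delta_rot":[0,0,0],"fingers":0}]'
python3 -m crank '[{"linear":[0,0,-0.5],"delta_rot":[0,0,0],"fingers":0},{"linear":[0,0,-0.4],"delta_rot":[0,0,0],"fingers":0},{"linear":[0,0,-0.2],"delta_rot":[0,0,0],"fingers":0},{"linear":[0,0,-0.2],"delta_rot":[0,0,0],"fingers":0},{"linear":[0,0,-0.2],"delta_rot":[0,0,0],"fingers":0}]'
python3 -m crank '[{"linear":[0,0,-0.2],"delta_rot":[0,0,0],"fingers":0},{"linear":[0,0,-0.2],"delta_rot":[0,0,0],"fingers":0},{"linear":[0,0,-0.2],"delta_rot":[0,0,0],"fingers":0},{"linear":[0,0,-0.2],"delta_rot":[0,0,0],"fingers":0},{"linear":[0,0,-0.1],"delta_rot":[0,0,0],"fingers":0}]'
python3 -m crank '[{"linear":[0,0,0.5],"delta_rot":[0,0,0],"fingers":0},{"linear":[0,0,0.5],"delta_rot":[0,0,0],"fingers":0},{"linear":[0,0,0.2],"delta_rot":[0,0,0],"fingers":0},{"linear":[0,0,0],"delta_rot":[0,0,0],"fingers":0},{"linear":[0,0,0],"delta_rot":[0,0,0],"fingers":0}]'
python3 - <<'E'
from h import *
plan([])
c=capture('scene');crop(c,'pics/s7.png',220,100,350,220,5)
E
```

```text
time: 13.45
tool_pos: [516.0, 165.7, 55.5]
tcp_rot: [0.18, 1.57, -2.921]
contact_force: [-1.8, -0.6, -1.5]
grip_width: 14.0
time: 13.95
tool_pos: [525.5, 166.1, 55.7]
tcp_rot: [2.472, 1.571, -0.628]
contact_force: [-1.0, 0.4, -2.1]
grip_width: 13.8
time: 14.45
tool_pos: [513.4, 165.6, 55.9]
tcp_rot: [3.039, 1.57, -0.062]
contact_force: [0.1, 0.3, -1.4]
grip_width: 13.7
time: 14.95
tool_pos: [528.0, 166.2, 55.5]
tcp_rot: [0.164, 1.57, -2.937]
contact_force: [-1.8, -0.1, -1.0]
grip_width: 13.7
time: 15.45
tool_pos: [537.5, 166.6, 55.6]
tcp_rot: [2.474, 1.571, -0.627]
contact_force: [-1.2, 0.4, -2.5]
grip_width: 13.5
time: 15.95
tool_pos: [525.4, 166.1, 55.9]
tcp_rot: [3.057, 1.57, -0.044]
contact_force: [0.4, -0.1, -1.0]
grip_width: 14.0
t 15.95 p [525.4 166.1  55.9] F [ 0.4 -0.1 -1. ] w 14.0
x [ 0.001 -0.    -1.   ] y [ 0.041 -0.999  0.   ] ydeg -87.66 z [-0.999 -0.041 -0.001]
```

View pics/s7.png

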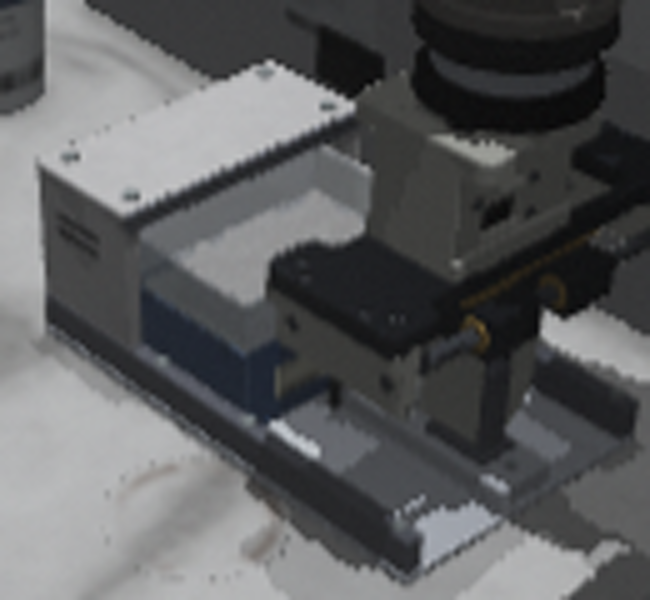

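```bash
python3 -m crank '[{"linear":[0,0,-0.5],"delta_rot":[0,0,0],"fingers":0},{"linear":[0,0,-0.4],"delta_rot":[0,0,0],"fingers":0},{"linear":[0,0,-0.2],"delta_rot":[0,0,0],"fingers":0},{"linear":[0,0,-0.2],"delta_rot":[0,0,0],"fingers":0},{"linear":[0,0,-0.2],"delta_rot":[0,0,0],"fingers":0}]'
python3 -m crank '[{"linear":[0,0,-0.2],"delta_rot":[0,0,0],"fingers":0},{"linear":[0,0,-0.2],"delta_rot":[0,0,0],"fingers":0},{"linear":[0,0,-0.2],"delta_rot":[0,0,0],"fingers":0},{"linear":[0,0,-0.2],"delta_rot":[0,0,0],"fingers":0},{"linear":[0,0,-0.1],"delta_rot":[0,0,0],"fingers":0}]'
python3 -m crank '[{"linear":[0,0,0.5],"delta_rot":[0,0,0],"fingers":0},{"linear":[0,0,0.5],"delta_rot":[0,0,0],"fingers":0},{"linear":[0,0,0.2],"delta_rot":[0,0,0],"fingers":0},{"linear":[0,0,0],"delta_rot":[0,0,0],"fingers":0},{"linear":[0,0,0],"delta_rot":[0,0,0],"fingers":0}]'
python3 -m crank '[{"linear":[0,0,-0.5],"delta_rot":[0,0,0],"fingers":0},{"linear":[0,0,-0.4],"delta_rot":[0,0,0],"fingers":0},{"linear":[0,0,-0.2],"delta_rot":[0,0,0],"fingers":0},{"linear":[0,0,-0.2],"delta_rot":[0,0,0],"fingers":0},{"linear":[0,0,-0.2],"delta_rot":[0,0,0],"fingers":0}]'
python3 -m crank '[{"linear":[0,0,-0.1],"delta_rot":[0,0,0],"fingers":0},{"linear":[0,0,-0.1],"delta_rot":[0,0,0],"fingers":0},{"linear":[0,0,-0.1],"delta_rot":[0,0,0],"fingers":0},{"linear":[0,0,-0.1],"delta_rot":[0,0,0],"fingers":0},{"linear":[0,0,-0.1],"delta_rot":[0,0,0],"fingers":0}]'
```

```text
time: 16.5
tool_pos: [540.0, 166.6, 55.5]
tcp_rot: [0.173, 1.57, -2.928]
contact_force: [-1.6, -0.2, 0.1]
grip_width: 14.0
time: 17.0
tool_pos: [549.5, 167.1, 55.7]
tcp_rot: [2.663, 1.571, -0.438]
contact_force: [-1.3, 0.7, -1.5]
grip_width: 13.6
time: 17.5
tool_pos: [537.4, 166.6, 55.9]
tcp_rot: [3.057, 1.57, -0.044]
contact_force: [0.7, 0.4, -1.6]
grip_width: 13.6
time: 18.0
tool_pos: [552.0, 167.1, 55.5]
tcp_rot: [0.156, 1.57, -2.945]
contact_force: [-2.3, 0.9, -1.1]
grip_width: 13.7
time: 18.5
tool_pos: [557.3, 167.4, 55.6]
tcp_rot: [0.822, 1.571, -2.279]
contact_force: [-1.1, -0.5, -2.2]
grip_width: 13.7
```

```bash
python3 -m crank '[{"linear":[0,0,-0.1],"delta_rot":[0,0,0],"fingers":0},{"linear":[0,0,-0.1],"delta_rot":[0,0,0],"fingers":0},{"linear":[0,0,-0.05],"delta_rot":[0,0,0],"fingers":0},{"linear":[0,0,0],"delta_rot":[0,0,0],"fingers":0},{"linear":[0,0,0],"delta_rot":[0,0,0],"fingers":0}]'
```

```text
time: 19.0
tool_pos: [559.9, 167.5, 55.8]
tcp_rot: [3.017, 1.57, -0.084]
contact_force: [-0.5, 0.5, -1.7]
grip_width: 14.1
```

Not yet at the stop. Draw back and make a slow final tap.

```bash
python3 -m crank '[{"linear":[0,0,0.4],"delta_rot":[0,0,0],"fingers":0},{"linear":[0,0,0.4],"delta_rot":[0,0,0],"fingers":0},{"linear":[0,0,0],"delta_rot":[0,0,0],"fingers":0},{"linear":[0,0,-0.4],"delta_rot":[0,0,0],"fingers":0},{"linear":[0,0,-0.2],"delta_rot":[0,0,0],"fingers":0}]'
python3 -m crank '[{"linear":[0,0,-0.1],"delta_rot":[0,0,0],"fingers":0},{"linear":[0,0,-0.1],"delta_rot":[0,0,0],"fingers":0},{"linear":[0,0,-0.05],"delta_rot":[0,0,0],"fingers":0},{"linear":[0,0,-0.05],"delta_rot":[0,0,0],"fingers":0},{"linear":[0,0,-0.05],"delta_rot":[0,0,0],"fingers":0}]'
python3 -m crank '[{"linear":[0,0,-0.05],"delta_rot":[0,0,0],"fingers":0},{"linear":[0,0,0],"delta_rot":[0,0,0],"fingers":0},{"linear":[0,0,0],"delta_rot":[0,0,0],"fingers":0},{"linear":[0,0,0],"delta_rot":[0,0,0],"fingers":0},{"linear":[0,0,0],"delta_rot":[0,0,0],"fingers":0}]'
```

```text
time: 19.5
tool_pos: [558.5, 167.4, 55.9]
tcp_rot: [3.127, 1.57, 0.026]
contact_force: [-0.6, -0.4, -0.8]
grip_width: 13.5
time: 20.0
tool_pos: [561.0, 167.5, 55.6]
tcp_rot: [0.242, 1.57, -2.859]
contact_force: [-1.3, -0.2, -1.5]
grip_width: 13.6
time: 20.5
tool_pos: [561.4, 167.5, 55.6]
tcp_rot: [0.274, 1.57, -2.827]
contact_force: [-4.2, -0.8, 0.7]
grip_width: 13.7
```

```bash
python3 -m crank '[{"linear":[0,0,-0.05],"delta_rot":[0,0,0],"fingers":0},{"linear":[0,0,0],"delta_rot":[0,0,0],"fingers":0},{"linear":[0,0,0],"delta_rot":[0,0,0],"fingers":0},{"linear":[0,0,0],"delta_rot":[0,0,0],"fingers":0},{"linear":[0,0,0],"delta_rot":[0,0,0],"fingers":0}]'
```

```text
time: 21.0
tool_pos: [561.4, 167.5, 55.6]
tcp_rot: [0.179, 1.569, -2.922]
contact_force: [-6.0, -1.6, 2.2]
grip_width: 14.0
```

```bash
python3 -m crank '[{"linear":[0,0,-0.05],"delta_rot":[0,0,0],"fingers":0},{"linear":[0,0,0],"delta_rot":[0,0,0],"fingers":0},{"linear":[0,0,0],"delta_rot":[0,0,0],"fingers":0},{"linear":[0,0,0],"delta_rot":[0,0,0],"fingers":0},{"linear":[0,0,0],"delta_rot":[0,0,0],"fingers":0}]'
python3 -m crank '[{"linear":[0,0,0.4],"delta_rot":[0,0,0],"fingers":0},{"linear":[0,0,0.5],"delta_rot":[0,0,0],"fingers":0},{"linear":[0,0,0.5],"delta_rot":[0,0,0],"fingers":0},{"linear":[0,0,0.5],"delta_rot":[0,0,0],"fingers":0},{"linear":[0,0,0],"delta_rot":[0,0,0],"fingers":0}]'
python3 - <<'E'
from h import *
plan([])
c=capture('top');crop(c,'pics/t8.png',240,118,340,248,4.6)
E
```

```text
time: 21.5
tool_pos: [561.5, 167.5, 55.6]
tcp_rot: [0.148, 1.568, -2.952]
contact_force: [-6.8, -0.8, 2.9]
grip_width: 13.7
time: 22.0
tool_pos: [543.1, 166.9, 55.7]
tcp_rot: [0.273, 1.57, -2.828]
contact_force: [-0.5, -0.3, -0.6]
grip_width: 14.1
t 22.0 p [543.1 166.9  55.7] F [-0.5 -0.3 -0.6] w 14.1
x [-0. -0. -1.] y [ 0.041 -0.999  0.   ] ydeg -87.66 z [-0.999 -0.041  0.   ]
```

View pics/t8.png

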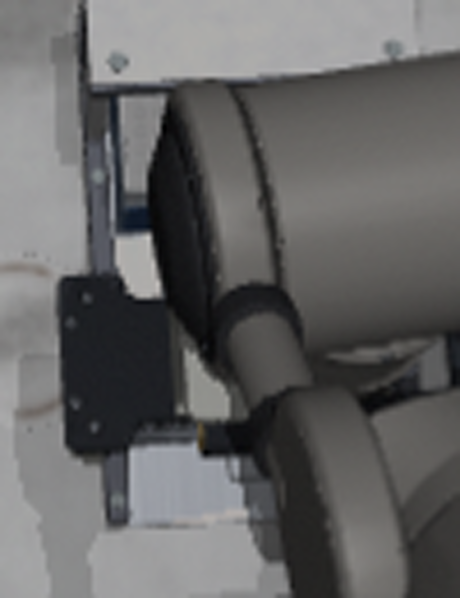

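```bash
python3 -m crank '[{"linear":[0,0,1.5],"delta_rot":[0,0,0],"fingers":0},{"linear":[0,0,2.5],"delta_rot":[0,0,0],"fingers":0},{"linear":[0,0,2.5],"delta_rot":[0,0,0],"fingers":0},{"linear":[0,0,2],"delta_rot":[0,0,0],"fingers":0},{"linear":[0,0,0.8],"delta_rot":[0,0,0],"fingers":0}]'
python3 -m crank '[{"linear":[-0.5,0,0],"delta_rot":[0,0,0],"fingers":0},{"linear":[-1.2,0,0],"delta_rot":[0,0,0],"fingers":0},{"linear":[-1.5,0,0],"delta_rot":[0,0,0],"fingers":0},{"linear":[-1.3,0,0],"delta_rot":[0,0,0],"fingers":0},{"linear":[-0.5,0,0],"delta_rot":[0,0,0],"fingers":0}]'
python3 -m crank '[{"linear":[0,-1.5,0],"delta_rot":[0,0,0],"fingers":0},{"linear":[0,-2.5,0],"delta_rot":[0,0,0],"fingers":0},{"linear":[0,-3,0],"delta_rot":[0,0,0],"fingers":0},{"linear":[0,-3,0],"delta_rot":[0,0,0],"fingers":0},{"linear":[0,-3,0],"delta_rot":[0,0,0],"fingers":0}]'
python3 -m crank '[{"linear":[0,-2.5,0],"delta_rot":[0,0,0],"fingers":0},{"linear":[0,-1.8,0],"delta_rot":[0,0,0],"fingers":0},{"linear":[0,-0.7,0],"delta_rot":[0,0,0],"fingers":0},{"linear":[1,0,0],"delta_rot":[0,0,0],"fingers":0},{"linear":[0,0,0],"delta_rot":[0,0,0],"fingers":0}]'
python3 - <<'E'
from h import *
plan([])
c=capture('scene');crop(c,'pics/s9.png',160,150,320,280,4.8)
E
```

```text
time: 22.55
tool_pos: [449.3, 163.0, 55.7]
tcp_rot: [0.231, 1.57, -2.869]
contact_force: [-0.2, 0.2, -1.2]
grip_width: 14.0
time: 23.05
tool_pos: [453.1, 163.3, 107.4]
tcp_rot: [-3.023, 1.567, 0.159]
contact_force: [-0.5, -1.2, -2.2]
grip_width: 13.5
time: 23.55
tool_pos: [446.3, 294.3, 105.6]
tcp_rot: [-2.909, 1.57, 0.273]
contact_force: [-0.0, -0.5, -1.0]
grip_width: 14.0
time: 24.05
tool_pos: [442.8, 341.6, 94.0]
tcp_rot: [0.602, 1.567, -2.499]
contact_force: [-0.5, -0.6, -1.8]
grip_width: 13.9
t 24.05 p [442.8 341.6  94. ] F [-0.5 -0.6 -1.8] w 13.9
x [-0.003 -0.002 -1.   ] y [ 0.04  -0.999  0.002] ydeg -87.69 z [-0.999 -0.04   0.003]
```

View pics/s9.png

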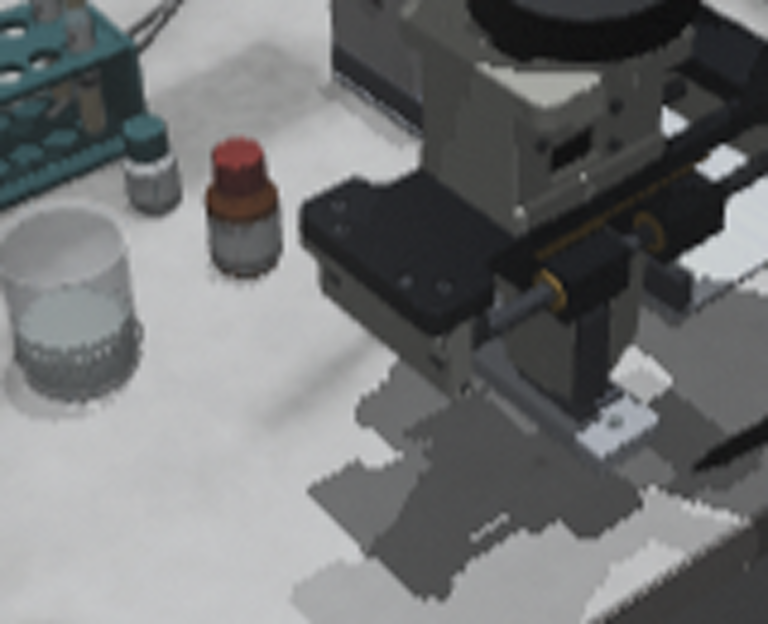

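```bash
python3 -m crank '[{"linear":[0,0,-1],"delta_rot":[0,0,0],"fingers":0},{"linear":[0,0,-1.5],"delta_rot":[0,0,0],"fingers":0},{"linear":[0,0,-1.5],"delta_rot":[0,0,0],"fingers":0},{"linear":[1,0,0],"delta_rot":[0,0,0],"fingers":0},{"linear":[1,0,0],"delta_rot":[0,0,0],"fingers":0}]'
python3 -m crank '[{"linear":[1,0,0],"delta_rot":[0,0,0],"fingers":0},{"linear":[0.8,0,0],"delta_rot":[0,0,0],"fingers":0},{"linear":[0.4,0,0],"delta_rot":[0,0,0],"fingers":0},{"linear":[0,0,0],"delta_rot":[0,0,0],"fingers":0},{"linear":[0,0,0],"delta_rot":[0,0,0],"fingers":0}]'
```

```text
time: 24.6
tool_pos: [483.7, 343.9, 74.9]
tcp_rot: [0.687, 1.571, -2.415]
contact_force: [-1.1, -0.1, -0.9]
grip_width: 14.1
time: 25.1
tool_pos: [483.5, 344.7, 53.8]
tcp_rot: [-3.082, 1.571, 0.101]
contact_force: [0.4, 0.1, -2.6]
grip_width: 14.1
```

```bash
python3 -m crank '[{"linear":[0.2,0,0],"delta_rot":[0,0,0],"fingers":0},{"linear":[0.2,0,0],"delta_rot":[0,0,0],"fingers":0},{"linear":[0.1,0,0],"delta_rot":[0,0,0],"fingers":0},{"linear":[0.1,0,0],"delta_rot":[0,0,0],"fingers":0},{"linear":[0,0,0],"delta_rot":[0,0,0],"fingers":0}]'
python3 -m crank '[{"linear":[0.05,0,0],"delta_rot":[0,0,0],"fingers":0},{"linear":[0.05,0,0],"delta_rot":[0,0,0],"fingers":0},{"linear":[0,0,0],"delta_rot":[0,0,0],"fingers":0},{"linear":[0,0,0],"delta_rot":[0,0,0],"fingers":0},{"linear":[0,0,0],"delta_rot":[0,0,0],"fingers":0}]'
```

```text
time: 25.6
tool_pos: [483.5, 344.5, 47.5]
tcp_rot: [0.762, 1.571, -2.339]
contact_force: [0.1, 0.1, -1.9]
grip_width: 14.5
time: 26.1
tool_pos: [483.6, 344.5, 46.7]
tcp_rot: [2.597, 1.571, -0.504]
contact_force: [-0.1, 0.5, -2.1]
grip_width: 13.9
```

```bash
python3 -m crank '[{"linear":[0.05,0,0],"delta_rot":[0,0,0],"fingers":0},{"linear":[0.05,0,0],"delta_rot":[0,0,0],"fingers":0},{"linear":[0,0,0],"delta_rot":[0,0,0],"fingers":0},{"linear":[0,0,0],"delta_rot":[0,0,0],"fingers":0},{"linear":[0,0,0],"delta_rot":[0,0,0],"fingers":0}]'
```

```text
time: 26.6
tool_pos: [483.6, 344.5, 46.5]
tcp_rot: [-3.001, 1.57, 0.181]
contact_force: [-0.6, -1.2, 6.3]
grip_width: 13.7
```

Standing on the bench (6 N up). Release slowly, then lift.

```bash
python3 -m crank '[{"linear":[0,0,0],"delta_rot":[0,0,0],"fingers":0.25},{"linear":[0,0,0],"delta_rot":[0,0,0],"fingers":0.35},{"linear":[0,0,0],"delta_rot":[0,0,0],"fingers":0.45},{"linear":[0,0,0],"delta_rot":[0,0,0],"fingers":0.55},{"linear":[0,0,0],"delta_rot":[0,0,0],"fingers":0.55}]'
python3 -m crank '[{"linear":[-0.5,0,0],"delta_rot":[0,0,0],"fingers":0.55},{"linear":[-1.5,0,0],"delta_rot":[0,0,0],"fingers":0.55},{"linear":[-2.5,0,0],"delta_rot":[0,0,0],"fingers":0.55},{"linear":[-3,0,0],"delta_rot":[0,0,0],"fingers":0.55},{"linear":[-3,0,0],"delta_rot":[0,0,0],"fingers":0.55}]'
python3 -m crank '[{"linear":[-3,0,2],"delta_rot":[0,0,0],"fingers":0.55},{"linear":[0,-1,3],"delta_rot":[0,0,0],"fingers":0.55},{"linear":[0,-2,2],"delta_rot":[0,0,0],"fingers":0.55},{"linear":[0,-3,1],"delta_rot":[0,0,0],"fingers":0.55},{"linear":[0,-3,0],"delta_rot":[0,0,0],"fingers":0.55}]'
python3 -m crank '[{"linear":[0,-3,0],"delta_rot":[0,0,0],"fingers":0.55},{"linear":[0,-2,0],"delta_rot":[0,0,0],"fingers":0.55},{"linear":[0,0,0],"delta_rot":[0,0,0],"fingers":0.55},{"linear":[0,0,0],"delta_rot":[0,0,0],"fingers":0.55},{"linear":[0,0,0],"delta_rot":[0,0,0],"fingers":0.55}]'
python3 - <<'E'
from h import *
plan([])
c=capture('scene');a=cv2.resize(c['image'][100:270,180:360],None,fx=2.2,fy=2.2,interpolation=cv2.INTER_CUBIC)
d=capture('top');b=cv2.resize(d['image'][98:268,170:340],None,fx=2.2,fy=2.2,interpolation=cv2.INTER_CUBIC)
cv2.imwrite('pics/f10.png',np.hstack([a,b]))
# predicted lid near edge (z=79) at home, in the composite
Bx,By,t=616.5,169.8,.04
P=[(Bx+16*np.cos(t)-y*np.sin(t),By+16*np.sin(t)+y*np.cos(t),z) for z in(79,5) for y in(61,-61)]
print(((pix(d,P)-[170,98])*2.2+[396,0]).round(),((pix(c,P)-[180,100])*2.2).round())
E
```

```text
time: 27.1
tool_pos: [483.5, 344.5, 45.6]
tcp_rot: [1.034, 1.571, -2.067]
contact_force: [0.1, -0.1, -0.1]
grip_width: 48.1
time: 27.6
tool_pos: [483.3, 344.4, 151.9]
tcp_rot: [0.758, 1.57, -2.343]
contact_force: [1.0, -0.6, 0.4]
grip_width: 50.7
time: 28.1
tool_pos: [398.5, 432.0, 181.7]
tcp_rot: [-2.155, 1.57, 1.028]
contact_force: [0.7, 0.5, 0.3]
grip_width: 50.4
time: 28.6
tool_pos: [398.0, 480.2, 180.7]
tcp_rot: [1.227, 1.57, -1.874]
contact_force: [-0.1, 0.2, -1.4]
grip_width: 50.6
t 28.6 p [398.  480.2 180.7] F [-0.1  0.2 -1.4] w 50.6
x [-0.    -0.001 -1.   ] y [ 0.04  -0.999  0.001] ydeg -87.7 z [-0.999 -0.04   0.   ]
[[608. 135.]
 [738. 129.]
 [605. 156.]
 [725. 151.]] [[181. 122.]
 [266.  81.]
 [181. 180.]
 [262. 137.]]
```

View pics/f10.png

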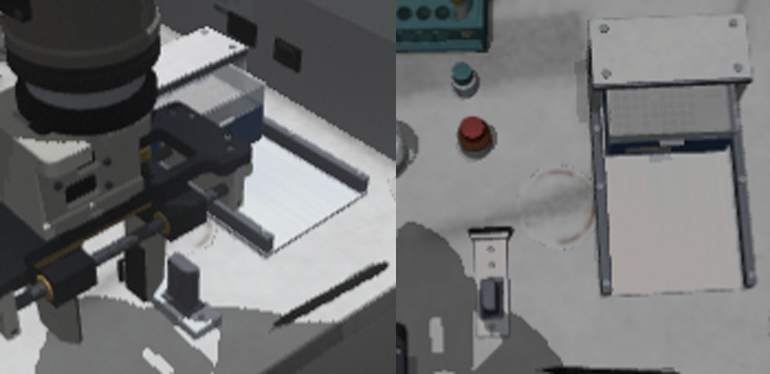

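Run:
```python
from h import *
d=capture('top');g=cv2.cvtColor(d['image'],cv2.COLOR_BGR2GRAY).astype(float)
for u in (268,272,278,304,310,314):
    s=g[150:180,u];k=np.diff(s);i=8+np.argmax(k[8:26]);
    den=k[i-1:i+2].clip(0);v=150+i+.5+(den*[-1,0,1]).sum()/den.sum()
    X=world(d,(u,v),5)-[616.5,169.8,0];print(u,round(v,2),'bay xy',(X[0]*np.cos(.04)+X[1]*np.sin(.04)).round(1),(X[1]*np.cos(.04)-X[0]*np.sin(.04)).round(1),s[5:25].astype(int))
# floor-plate near edge for reference with same method
```

```text
268 168.47 bay xy 17.0 54.3 [126 127 127 124 103  68  70  73  38  23  22  23  21  60 126 161 161 162
 162 162]
272 168.07 bay xy 17.5 45.3 [123 127 124 122 106  64  65  53  30  24  23  24  24  84 162 162 162 163
 162 162]
278 168.11 bay xy 16.8 32.0 [126 125 125 117  88  65  63  46  21  27  46  56  39  87 161 161 163 162
 162 162]
304 167.08 bay xy 16.5 -26.3 [124 125 117  76  66  65  51  22  23  24  23  30  85 162 161 162 162 162
 163 162]
310 167.04 bay xy 15.9 -39.8 [125 125 120  67  69  78  39  22  23  23  22  35  93 162 162 162 162 162
 163 162]
314 166.53 bay xy 16.8 -48.8 [125 126 118  67  69  76  38  23  23  24  23  54 127 162 161 161 161 161
 161 161]
```

The near wall measures x ≈ 16–17 mm in the bay frame. Home is 16 mm, and the wall is square to the lane, so I'm handing in.

```bash
python3 -c "
from plant import workorder
print(workorder.close_job())"
```

```text
the job is handed in; nothing more can be done
None
```

The tip box is home against the stop, and the stick stands on its bar on the bench to the left of the bay. I handed the job in at about 29 s of the 58 s allowed.

- **Pushing:** I gripped the stick by its upright grip and moved the box about 85 mm in nine slow taps. The first seven moved it about 12 mm each, and the last two were shorter. I drew the stick back 8 to 12 mm between taps, and contact force was about 1 to 2 N.
- **At the stop:** The force rose to 6.8 N with no further motion, about 1 mm from where I had worked out the stop to be. I then drew the stick clear of the box.
- **Setting down:** I pressed the stick lightly onto the bench (6 N), released it and backed the arm away. It touches nothing now.

**Last checks:**
- **Box position:** The foot of the near wall measured at bay x = 15.9 to 17.5 mm against 16 for home, and square to the lane within measuring error.
- **Stick:** The final picture shows it upright.
- **One disagreement:** The lid's near edge looked about 7 mm short of my prediction. I put this down to the lid rim being lower or set in from the height I assumed, since the wall foot and the force both agree with home. I did not check it further.

I viewed 12 pictures, two over the budget of 10.

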